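Clear the pottery bench into bin and drawer

TASK

Clear the bench after the pottery class: first push the wooden bin's bifold cover until its two panels stand folded flat against each other, and pull the cabinet's drawer out to its stop. Then put every cream kiln post into the bin and every dark wooden clay paddle into the drawer, push the drawer fully home and leave the bin's cover folded. Leave the cup, the glass jar and the steel weight standing where they are.

Things in the scene. Friction and masses are not known exactly. Their poses are not given: they have to be found in the camera images.
- bin: Fixed open wooden bin for kiln posts, left of the bench, 280 x 280 mm outside, 100 mm high, walls and floor 10 mm thick. Origin: centre of its underside on the bench; x and y along its sides, z up. The bifold cover is hinged along its +y rim.
- cover (a joint): Angle of the bifold cover's first panel above level, rad: 0 = both panels flat over the bin, 1.571 (its stop) = both upright and flat against each other at the bin's +y rim. It starts part folded, like a tent (0.5 to 0.8). The two panels move together; pushing the free edge towards the bin's +y folds them with 3 to 8 N. Stiff hinges: it stays where it is left.
- cover_hinge (a point): Middle of the first panel's hinge line, 101 mm above the bench at y = +130 mm of the bin. Both plywood panels are 272 mm wide (bin x), 130 mm long, 8 mm thick, 120 to 130 g. The second is hinged to the first's far edge; its free edge is guided along the rims, 101 mm above the bench, at y = 130 - 260 cos(angle) mm of the bin, while the ridge between the panels rises.
- cover_handle (a point): Middle of the outer top edge of the dark grip block on the second panel: 120 mm long (bin x), 14 mm thick, standing 40 mm off the panel's upper face, centre line 20 mm from the free edge. Moves with the panel. When folded, the block points level to the bin's -y, reaching 48 mm from the hinge line, 13 to 27 mm above it.
- drawer (a joint): How far the drawer is out, m: 0 = home, 0.19 = at its stop (it slides level, to the -x of drawer_handle, roughly towards the robot). The one drawer of a fixed low wooden cabinet on the right of the bench, 270 mm deep, 240 mm wide, 115 mm high. Starts 0 to 0.03. Friction about 1.5 N, no spring.
- drawer_handle (a point): Middle of the drawer's handle, a level steel bar of 12 mm diameter and 120 mm length, 50 mm out from the front face, 78 mm above the bench. Axes: x into the cabinet, y along the bar, z up. The drawer's inner floor is centred 183 mm along x and 56 mm below (22 mm above the bench), 225 x 198 mm inside, its walls 69 mm high. At the stop, x = 71 to 250 mm is clear of the cabinet. Moves with the drawer.
- post1: Kiln post: cream fireclay block 36 x 36 x 70 mm with a dark hole in each end, about 160 g, starts standing on an end. Origin: its middle; z along its 70 mm length. May be absent (None).
- post2: Kiln post: cream fireclay block 36 x 36 x 70 mm with a dark hole in each end, about 160 g, starts standing on an end. Origin: its middle; z along its 70 mm length. May be absent (None).
- post3: Kiln post: cream fireclay block 36 x 36 x 70 mm with a dark hole in each end, about 160 g, starts standing on an end. Origin: its middle; z along its 70 mm length. May be absent (None).
- post4: Kiln post: cream fireclay block 36 x 36 x 70 mm with a dark hole in each end, about 160 g, starts standing on an end. Origin: its middle; z along its 70 mm length. May be absent (None).
- paddle1: Dark wooden clay paddle, 110 mm long (x) and 16 mm thick (z), lying flat: blade 60 x 44 mm from x = -5 to +55 mm, handle 50 x 24 mm from x = -55 to -5 mm; about 70 g. Origin: middle of its length and thickness. May be absent (None).
- paddle2: Dark wooden clay paddle, 110 mm long (x) and 16 mm thick (z), lying flat: blade 60 x 44 mm from x = -5 to +55 mm, handle 50 x 24 mm from x = -55 to -5 mm; about 70 g. Origin: middle of its length and thickness. May be absent (None).
- mug: White cup without a handle, 70 mm across, 85 mm high, a bystander. Origin: centre of its underside.
- glaze_jar: Glass jar with a steel lid, 68 mm across, 85 mm high, a bystander. Origin: centre of its underside.
- weight: Steel cylinder (levelling weight), 48 mm across, 50 mm high, a bystander. Origin: centre of its underside.

How it is judged:
By the outcome, as a careful person would: the job done as asked, in the order asked, and still so for the second after the job is handed in, with the robot touching nothing.
Of post1, post2, post3, post4 only 3 to 4 are there at a start; the rules pass over those that are not, and their reading is None.
Of paddle1, paddle2 only 1 to 2 are there at a start; the rules pass over those that are not, and their reading is None.
At some moment in a run one of post1, post2, post3, post4, paddle1, paddle2 may be knocked a few centimetres aside while the robot is not near it.
Once in a run the grip may slacken for a moment while it holds something.
It also fails if it takes over 210 s, if anything falls off the work surface, if the arm or the gripper's body presses on something with over 40 N, if the wrist force passes 120 N, or if a joint passes its speed limit or range.

ROBOT

A 6-joint arm with a two-finger parallel gripper is mounted at the origin on the work surface. World frame = base frame: x ahead of the robot, y to its left, z up, the work surface at z = 0. Lengths are in m, angles in degrees, forces in N, time in s.
With the tool pointing down it reaches from about 0.25 to 0.725 m from the base axis. Payload 9.7 kg.
Tool frame: the origin (TCP) lies at the very end of the fingers, on their centre line; the grasp point (between the pads) lies 19 mm behind it; z points along the fingers, y is the line along which they close (so a half turn about z gives the same grasp; the last joint's range is limited). The gripper opens to 85 mm and grips with 20 to 120 N. Pads are 22 mm wide; open, the fingers measure 114 mm over their backs; the gripper's body (76 mm by 85 mm) begins 54 mm behind the grasp point. The pads swing forward as they close: fully open they stand 13 mm farther back than shut.
Start: joints at [70.989, 4.979, 10.078, 95.1, 0, 90], TCP at [0.179, 0.52, 0.231] pointing down, gripper open.
Joint ranges: [-179.16, 179.16], [-48.56, 103.87], [-65.8, 70.77], [-126.05, 130.52], [-82.76, 87.17], [-180, 180]. Speed limits (degrees/s): [127.2, 127.2, 147.25, 180, 180, 180].

INTERFACE

Orientations are given as [roll, pitch, yaw] about the fixed x, y, z axes, in that order (R = Rz(yaw) Ry(pitch) Rx(roll)).
In Python, from workcell import bot gives the robot as it stands.
- The arm moves only by the tool arm_command, never from a script. Its argument "series" is a list of rows, each a list of 4 numbers: the shift along the tool's x, y, z in m, then the turn about the tool's z in rad. A call has exactly 5 rows; each row is the pose to reach, as a shift and turn from the pose commanded when the call began, along the tool's axes at that moment; what a row does not reach only later rows make up. A row lasts 1/10 s, in which the tool goes at most 50 mm and 8.59 degrees, less where a joint would pass 70% of its speed; a pose out of reach is approached as far as the arm can. A call with a gripper value outside its range is refused whole. "hand" is the finger opening in m, from 0 to 0.0854, set as the call begins (left out, the last holds). The fingers move at their own pace and stop on an object; "grip_force" is the grip in N (left out, the last holds). Time passes only in rows, so rows that repeat a pose let the fingers close, or fill a call up. It gives the time, the measured TCP pose, the force, the opening and the grip force at its end, in the units of the state.
- bot.get_obs(): the state, without advancing time (a new reading comes with each control period).
- bot.camera(name): name is "scene" or "top"; returns a dict with "color" (480x640x3 uint8, blue, green, red), "camera_matrix" (3x3 intrinsics, pixels), "xyz" and "orientation" of the camera in the world. Camera axes: x right, y up, looking along -z (the intrinsics and any distortion apply to the point x, -y, -z); pixel columns grow to the right and rows downward; lengths in m; the calibration is good to about 2 mm. A picture is of the moment at which its call begins. There is no depth.
- bot.job_done(): hands the job in; it is judged then, once.
Trained networks look in the newest picture that a camera, given by its name, has taken for a name from the list of things; names that differ only in an ending like _2 or _b are one class to them, and where a whole thing is asked for, a point or a joint stands for the part that bears it (a point fixed in the world has none). Each returns a list of dicts, best first, with "confidence" (0 to 1); they miss things now and then, are a little off and sometimes report something else, mostly with a low value. They report only what shows in the picture. A call takes as long as a camera call.
- bot.find_in(camera, target): "location" ([column, row] in pixels, amid what is visible of it).
- bot.mark_of(camera, target): "location" ([column, row] in pixels: a listed point, or the origin of a listed thing).
The state is a dict: "time": time; "q": joint angles; "qd": joint speeds; "joint_efforts": joint torques, N m; "ee_pos": TCP position; "tcp_rot": TCP orientation; "wrist_force": force on the tool from outside, world axes, zero at the start; "torque": the same for the moment, N m; "opening": finger opening in m; "grasp_force": force on a finger pad.
Only numpy, scipy, OpenCV 4.12 (cv2) and the standard library are available. Lean on these libraries where they do the work, as an engineer would, in place of code of your own. Each camera call takes 0.05 s, during which the arm holds its last target. There are 200 camera calls.

## Working session

There is one attempt and no reset: what is moved stays moved. The work goes in short steps, Python scripts to look and compute and a tool call to move; the robot and the scene stay as the last step left them, time stands still between calls to the robot, and variables do not carry over. Pictures are saved under pics/ and viewed, at most 14 in all, crops included, and the job is handed in when it is done.

Besides the shell and the picture viewer there is one more tool, called after "Emit:" by a JSON object that holds its "name" and its "arguments". arm_command: Moves the arm, as the interface text tells. Its arguments: {"type":"object","properties":{"series":{"type":"array"},"hand":{"type":"number"},"grip_force":{"type":"number"}},"required":["series"]}

```bash
mkdir -p pics; ls; cat > h.py <<'E'
import numpy as np, cv2
from scipy.spatial.transform import Rotation as R
from workcell import bot
def cam(n,save=None):
    c=bot.camera(n)
    if save: cv2.imwrite('pics/'+save,c['color'])
    return c
def rot(c):
    o=np.array(c['orientation'],float)
    return o if o.shape==(3,3) else R.from_euler('xyz',o,degrees=True).as_matrix()
def ray(c,px):
    K=np.array(c['camera_matrix'])
    d=np.linalg.inv(K)@np.array([px[0],px[1],1.]); d=np.array([d[0],-d[1],-d[2]])
    return np.array(c['xyz']),rot(c)@d
def at(c,px,z):
    o,d=ray(c,px); return (o+d*(z-o[2])/d[2])
def proj(c,p):
    q=rot(c).T@(np.array(p)-np.array(c['xyz'])); K=np.array(c['camera_matrix'])
    u=K@np.array([q[0],-q[1],-q[2]]); return u[:2]/u[2]
def tri(c1,p1,c2,p2):
    o1,d1=ray(c1,p1);o2,d2=ray(c2,p2)
    s=np.linalg.lstsq(np.c_[d1,-d2],o2-o1,rcond=None)[0]
    a,b=o1+d1*s[0],o2+d2*s[1]; return (a+b)/2,np.linalg.norm(a-b)
E
python3 - <<'E'
from h import *
np.set_printoptions(precision=3,suppress=True)
o=bot.get_obs(); print(o)
C={n:cam(n,n+'0.png') for n in('scene','top')}
for n in C:
    print(n,{k:v for k,v in C[n].items() if k!='color'})
H={'post1':.035,'paddle1':.008,'mug':0,'glaze_jar':0,'weight':0,'bin':0,'cover_handle':.15,'cover_hinge':.101,'drawer_handle':.078}
for t,z in H.items():
    for n in C:
        for r in bot.mark_of(n,t): print(t,n,np.array(r['location']).round(1),round(r['confidence'],2),at(C[n],r['location'],z))
E
```

```text
pics
{'time': 0.0, 'q': array([70.987,  5.011, 10.033, 95.1  , -0.   , 90.002]), 'qd': array([-0.008, -0.004,  0.06 ,  0.071,  0.007, -0.005]), 'joint_efforts': array([  0.002, -52.038,  46.481,   0.016,  -0.   ,  -0.   ]), 'ee_pos': array([0.179, 0.52 , 0.231]), 'tcp_rot': array([-179.923,    0.   ,  160.986]), 'wrist_force': array([-0.287, -0.331,  1.047]), 'torque': array([0.053, 0.016, 0.025]), 'grasp_force': 0.0, 'opening': 0.08533688944799393}
scene {'camera_matrix': array([[556.874,   0.   , 324.071],
       [  0.   , 556.874, 234.415],
       [  0.   ,   0.   ,   1.   ]]), 'xyz': array([1.415, 0.826, 0.92 ]), 'orientation': array([ 56.058,  -1.268, 133.858])}
top {'camera_matrix': array([[605.153,   0.   , 321.956],
       [  0.   , 605.153, 231.016],
       [  0.   ,   0.   ,   1.   ]]), 'xyz': array([0.332, 0.023, 1.558]), 'orientation': array([  9.612,  -0.367, -88.693])}
post1 scene [306.8 228.4] 0.96 [ 0.466 -0.127  0.035]
post1 scene [307.4 255.4] 0.87 [ 0.558 -0.032  0.035]
post1 scene [367.5 253.7] 0.83 [0.436 0.077 0.035]
post1 top [299.4 289.9] 0.79 [0.439 0.072 0.0
[... 434 characters left out ...]
scene [314.7 310.3] 0.8 [0.672 0.109 0.   ]
weight scene [367.7 252.9] 0.34 [0.394 0.045 0.   ]
weight top [288.1 205. ] 0.71 [0.664 0.11  0.   ]
bin scene [440.5 320.6] 0.94 [0.482 0.35  0.   ]
bin top [193.7 268.7] 0.66 [0.49  0.348 0.   ]
cover_handle scene [421. 267.] 0.9 [0.515 0.294 0.15 ]
cover_handle scene [278.8 289.5] 0.54 [0.801 0.125 0.15 ]
cover_handle scene [308.3 253.2] 0.42 [0.662 0.075 0.15 ]
cover_handle top [216.3 249. ] 0.8 [0.522 0.266 0.15 ]
cover_hinge scene [506.2 302.6] 0.96 [0.429 0.474 0.101]
cover_hinge top [135.  285.5] 0.8 [0.436 0.465 0.101]
drawer_handle scene [232.7 193.1] 0.94 [ 0.536 -0.375  0.078]
drawer_handle top [483.5 245. ] 0.93 [ 0.557 -0.381  0.078]
```

View pics/scene0.png

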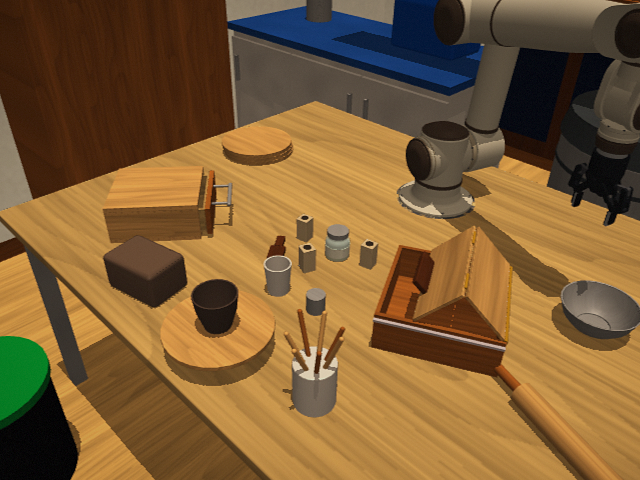

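View pics/top0.png

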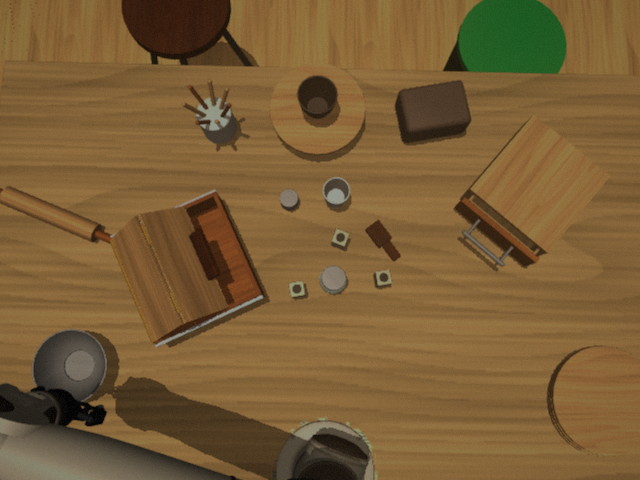

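The scene view shows three posts (297,228; 307,257; 369,254), one paddle (277,246), the half-folded cover, and the drawer handle at (228,193). The top view agrees: posts at (297,290), (340,239), (383,278) and the paddle at (382,240). Next I'll refine the bin, handle and paddle orientations.

```bash
python3 - <<'E'
import cv2,numpy as np
t=cv2.imread('pics/top0.png')
a=cv2.resize(t[175:355,95:275],None,fx=3.3,fy=3.3,interpolation=cv2.INTER_CUBIC)
b=cv2.resize(t[215:275,360:400].copy(),(200,300),interpolation=cv2.INTER_CUBIC)
c=cv2.resize(t[215:275,450:520],None,fx=2.86,fy=2.86*1.73,interpolation=cv2.INTER_CUBIC)[:294,:200]
out=np.zeros((600,800,3),np.uint8);out[:594,:594]=a;out[:300,600:]=b;out[300:300+c.shape[0],600:]=c
cv2.imwrite('pics/crop0.png',out)
E
```

```text
(no output)
```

View pics/crop0.png

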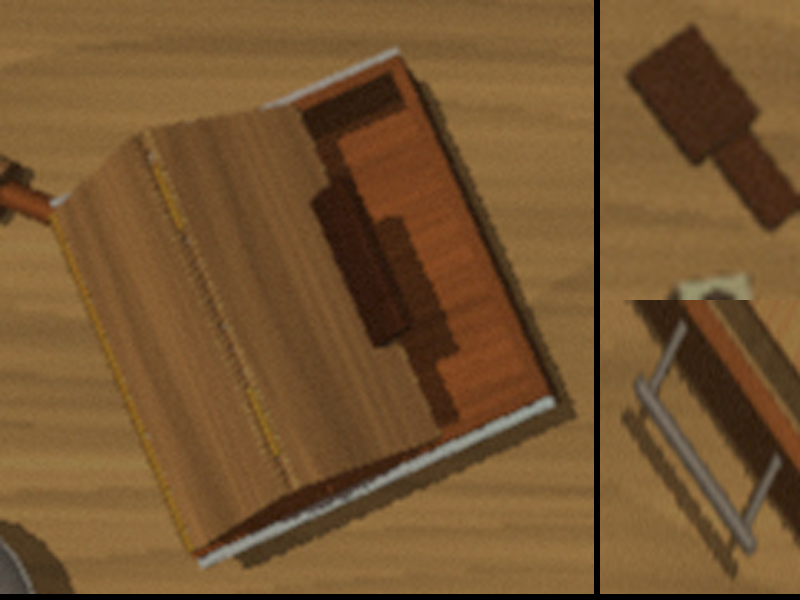

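Crop readings, in full-image top pixels:
- **Bin rim corners:** (216.2,190.8), (262.3,296.8), (156.2,345.6), (110.8,237.1).
- **Handle bar ends:** (464,231.2) and (502.4,265.1).
- **Paddle:** blade end at (372.4,225), handle end at about (397,258).

```bash
python3 - <<'E'
from h import *
np.set_printoptions(precision=4,suppress=True)
c=cam('top');s=cam('scene')
P=[at(c,p,.1) for p in [(216.2,190.8),(262.3,296.8),(156.2,345.6),(110.8,237.1)]]
P=np.array(P);print('bin',P.mean(0)); 
for i in range(4):
    d=P[(i+1)%4]-P[i];print(np.linalg.norm(d),np.degrees(np.arctan2(d[1],d[0])))
print(tri(c,(135,285.5),s,(506.2,302.6)),tri(c,(216.3,249),s,(421,267)),tri(c,(483.5,245),s,(232.7,193.1)))
a,b=at(c,(464,231.2),.084),at(c,(502.4,265.1),.084);d=a-b
print('bar',(a+b)/2,np.linalg.norm(d),np.degrees(np.arctan2(d[1],d[0])))
a,b=at(c,(372.4,225),.016),at(c,(397,258),.016);d=a-b
print('paddle',(a+b)/2,np.linalg.norm(d),np.degrees(np.arctan2(d[1],d[0])))
for p,q in [((299.4,289.9),(367.5,253.7)),((379.8,277.8),(306.8,228.4)),((338.4,239.9),(307.4,255.4))]: print(tri(c,p,s,q))
E
```

```text
bin [0.4842 0.3447 0.1   ]
0.2861284959764573 -154.32476294782265
0.27410865294563086 116.11324630218839
0.28694200475887294 26.51281573270732
0.2782982527800793 -64.05452314811612
(array([0.4333, 0.4697, 0.1013]), np.float64(0.010506655624502944)) (array([0.5158, 0.2787, 0.1433]), np.float64(0.026799920827732786)) (array([ 0.5495, -0.3718,  0.0874]), np.float64(0.018475269789691384))
bar [ 0.5489 -0.3787  0.084 ] 0.12400511731467743 48.52625106768552
paddle [ 0.5702 -0.1433  0.016 ] 0.1060384324426291 37.09220489138758
(array([0.4375, 0.0744, 0.0349]), np.float64(0.005208311205709099))
(array([ 0.4717, -0.1265,  0.0385]), np.float64(0.006744399563339774))
(array([ 0.567 , -0.0231,  0.0442]), np.float64(8.946051880831325e-05))
```

```bash
cat >> h.py <<'E'
def plan(*W,start=None):
    """W: (x,y,z,yaw_deg) waypoints -> shift/turn in tool axes of the pose before"""
    o=bot.get_obs()
    p=np.array(start[:3] if start else o['ee_pos'],float); y=start[3] if start else o['tcp_rot'][2]
    for w in W:
        M=R.from_euler('xyz',[180,0,y],degrees=True).as_matrix()
        d=M.T@(np.array(w[:3])-p); dy=(w[3]-y+180)%360-180
        print(w,'->',d.round(4),'turn',round(-np.radians(dy),4),'dist',round(np.linalg.norm(d),3))
        p=np.array(w[:3]);y=w[3]
E
python3 - <<'E'
from h import *
plan((.30,.40,.30,161),(.46,.26,.28,183),(.566,.185,.2,206),(.566,.185,.095,206))
print(); plan((.566-.035*-.438*-1-.0,.185+.035*.899,.095,206),start=(.566,.185,.095,206))
E
```

```text
(0.3, 0.4, 0.3, 161) -> [-0.1533 -0.0741 -0.0687] turn -0.0002 dist 0.184
(0.46, 0.26, 0.28, 183) -> [-0.1969 -0.0803  0.02  ] turn -0.384 dist 0.214
(0.566, 0.185, 0.2, 206) -> [-0.1019 -0.0804  0.08  ] turn -0.4014 dist 0.153
(0.566, 0.185, 0.095, 206) -> [-0.    -0.     0.105] turn -0.0 dist 0.105

(0.55067, 0.21646500000000002, 0.095, 206) -> [-0.     0.035  0.   ] turn -0.0 dist 0.035
```

Emit:
{"name": "arm_command", "arguments": {"series": [[-0.04,-0.02,-0.02,0],[-0.08,-0.04,-0.04,0],[-0.12,-0.06,-0.055,0],[-0.153,-0.074,-0.069,0],[-0.153,-0.074,-0.069,0]], "hand": 0.0854}}

```text
time: 1.6
ee_pos: [0.3023, 0.3981, 0.3026]
tcp_rot: [179.8, 0.1, 160.8]
wrist_force: [-0.3, -1.0, 0.6]
opening: 0.0856
grasp_force: 0.0
```

Emit:
{"name": "arm_command", "arguments": {"series": [[-0.04,-0.016,0.004,-0.08],[-0.08,-0.032,0.008,-0.16],[-0.12,-0.048,0.012,-0.24],[-0.16,-0.064,0.016,-0.32],[-0.197,-0.08,0.02,-0.384]]}}

```text
time: 2.1
ee_pos: [0.4609, 0.2595, 0.2798]
tcp_rot: [180.0, -0.0, -176.8]
wrist_force: [-0.2, 1.2, 0.3]
opening: 0.0858
grasp_force: 0.0
```

Emit:
{"name": "arm_command", "arguments": {"series": [[-0.02,-0.016,0.016,-0.08],[-0.04,-0.032,0.032,-0.16],[-0.06,-0.048,0.048,-0.24],[-0.08,-0.064,0.064,-0.32],[-0.102,-0.08,0.08,-0.4]]}}

```text
time: 2.6
ee_pos: [0.5664, 0.1858, 0.1993]
tcp_rot: [180.0, -0.0, -153.9]
wrist_force: [0.1, -0.0, -0.3]
opening: 0.0855
grasp_force: 0.0
```

Emit:
{"name": "arm_command", "arguments": {"series": [[0,0,0.03,0],[0,0,0.06,0],[0,0,0.09,0],[0,0,0.105,0],[0,0,0.105,0]]}}

```text
time: 3.1
ee_pos: [0.5646, 0.1859, 0.093]
tcp_rot: [180.0, -0.2, -154.1]
wrist_force: [-0.6, -0.7, 0.3]
opening: 0.0852
grasp_force: 0.0
```

Emit:
{"name": "arm_command", "arguments": {"series": [[0,0.012,0,0],[0,0.024,0,0],[0,0.036,0,0],[0,0.048,0,0],[0,0.06,0,0]]}}

```text
time: 3.6
ee_pos: [0.5396, 0.2409, 0.0961]
tcp_rot: [-180.0, 0.1, -154.1]
wrist_force: [0.9, -2.1, 0.9]
opening: 0.0856
grasp_force: 1.3
```

Emit:
{"name": "arm_command", "arguments": {"series": [[0,0.01,0,0],[0,0.02,0,0],[0,0.03,0,0],[0,0.04,0,0],[0,0.05,0,0]]}}

```text
time: 4.1
ee_pos: [0.5174, 0.2854, 0.095]
tcp_rot: [-180.0, -0.0, -154.1]
wrist_force: [0.7, -2.7, -0.7]
opening: 0.0855
grasp_force: 1.1
```

Emit:
{"name": "arm_command", "arguments": {"series": [[0,0.01,0,0],[0,0.02,0,0],[0,0.03,0,0],[0,0.04,0,0],[0,0.05,0,0]]}}

```text
time: 4.6
ee_pos: [0.4957, 0.3305, 0.0953]
tcp_rot: [180.0, 0.0, -154.1]
wrist_force: [0.5, -1.0, -1.3]
opening: 0.0852
grasp_force: 0.9
```

Emit:
{"name": "arm_command", "arguments": {"series": [[0,0.005,0,0],[0,0.01,0,0],[0,0.015,0,0],[0,0.02,0,0],[0,0.025,0,0]]}}

```text
time: 5.1
ee_pos: [0.485, 0.3525, 0.0953]
tcp_rot: [180.0, 0.0, -154.1]
wrist_force: [0.5, -1.6, -1.0]
opening: 0.0851
grasp_force: 0.7
```

Emit:
{"name": "arm_command", "arguments": {"series": [[0,0.003,0,0],[0,0.006,0,0],[0,0.009,0,0],[0,0.012,0,0],[0,0.015,0,0]]}}

```text
time: 5.6
ee_pos: [0.4785, 0.3659, 0.0953]
tcp_rot: [180.0, 0.0, -154.1]
wrist_force: [0.8, -1.4, -1.2]
opening: 0.0858
grasp_force: 0.6
```

```bash
python3 - <<'E'
from h import *
cam('scene','s1.png');i=cv2.imread('pics/s1.png')[150:400,330:560];cv2.imwrite('pics/s1c.png',cv2.resize(i,None,fx=2.4,fy=2.4))
E
```

```text
(no output)
```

View pics/s1c.png

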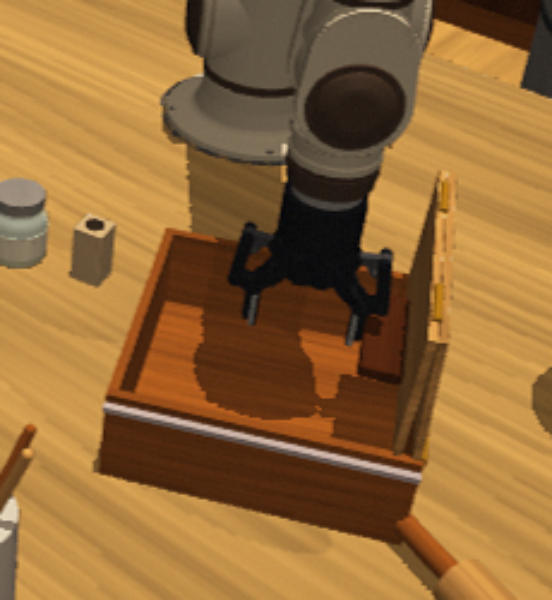

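The cover is almost upright: the panels meet at the ridge (crop 445,250), with the block at (385,330) against the leading finger. I'll push until the force rises.

Emit:
{"name": "arm_command", "arguments": {"series": [[0,0.002,0,0],[0,0.004,0,0],[0,0.006,0,0],[0,0.007,0,0],[0,0.008,0,0]]}}

```text
time: 6.15
ee_pos: [0.475, 0.373, 0.0953]
tcp_rot: [-180.0, 0.0, -154.1]
wrist_force: [0.3, -1.7, -0.4]
opening: 0.0851
grasp_force: 0.6
```

Emit:
{"name": "arm_command", "arguments": {"series": [[0,0.001,0,0],[0,0.002,0,0],[0,0.002,0,0],[0,0.003,0,0],[0,0.003,0,0]]}}

```text
time: 6.65
ee_pos: [0.4747, 0.3734, 0.0955]
tcp_rot: [-179.8, -0.0, -154.2]
wrist_force: [5.1, -13.6, 1.4]
opening: 0.0852
grasp_force: 7.3
```

```bash
python3 - <<'E'
from h import *
plan((.488,.346,.0955,206),(.49,.3,.24,206),(.51,.06,.24,212),(.53,-.17,.24,220),(.549,-.378,.2,228.5),(.549,-.378,.06,228.5))
E
```

```text
(0.488, 0.346, 0.0955, 206) -> [-0.     -0.0305 -0.    ] turn -0.0034 dist 0.03
(0.49, 0.3, 0.24, 206) -> [ 0.0184 -0.0422 -0.1445] turn -0.0 dist 0.152
(0.51, 0.06, 0.24, 212) -> [ 0.0872 -0.2245 -0.    ] turn -0.1047 dist 0.241
(0.53, -0.17, 0.24, 220) -> [ 0.1049 -0.2056 -0.    ] turn -0.1396 dist 0.231
(0.549, -0.378, 0.2, 228.5) -> [ 0.1191 -0.1716  0.04  ] turn -0.1484 dist 0.213
(0.549, -0.378, 0.06, 228.5) -> [ 0.   -0.    0.14] turn -0.0 dist 0.14
```

Emit:
{"name": "arm_command", "arguments": {"series": [[0,-0.01,0,0],[0,-0.02,0,0],[0.005,-0.03,-0.02,0],[0.01,-0.045,-0.06,0],[0.015,-0.06,-0.1,0]]}}

```text
time: 7.15
ee_pos: [0.4861, 0.3142, 0.196]
tcp_rot: [180.0, -0.1, -154.1]
wrist_force: [0.5, 0.2, 1.3]
opening: 0.0851
grasp_force: 0.0
```

Emit:
{"name": "arm_command", "arguments": {"series": [[0.01,-0.03,-0.03,-0.02],[0.026,-0.07,-0.045,-0.04],[0.042,-0.11,-0.045,-0.06],[0.058,-0.15,-0.045,-0.08],[0.074,-0.19,-0.045,-0.1]], "hand": 0.042}}

```text
time: 7.65
ee_pos: [0.5029, 0.1101, 0.2407]
tcp_rot: [180.0, 0.1, -148.3]
wrist_force: [0.3, 0.3, -0.9]
opening: 0.0424
grasp_force: 0.0
```

Emit:
{"name": "arm_command", "arguments": {"series": [[0.022,-0.04,0,-0.03],[0.043,-0.08,0,-0.06],[0.065,-0.12,0,-0.09],[0.087,-0.165,0,-0.12],[0.11,-0.205,0,-0.14]]}}

```text
time: 8.15
ee_pos: [0.5167, -0.1226, 0.2405]
tcp_rot: [-180.0, 0.1, -140.3]
wrist_force: [0.3, 1.1, 0.2]
opening: 0.0424
grasp_force: 0.0
```

```bash
python3 - <<'E'
from h import *
c=cam('top');s=cam('scene')
a,b=bot.mark_of('top','drawer_handle'),bot.mark_of('scene','drawer_handle')
for r in a[:2]: print(at(c,r['location'],.078),r['confidence'])
for r in b[:2]: print(at(s,r['location'],.078),r['confidence'])
plan((.549,-.378,.2,228.5),(.549,-.378,.06,228.5))
E
```

```text
[ 0.5584712  -0.38076282  0.078     ] 0.75
[ 0.53725798 -0.38695391  0.078     ] 0.86
(0.549, -0.378, 0.2, 228.5) -> [ 0.1382 -0.2186  0.0402] turn -0.157 dist 0.262
(0.549, -0.378, 0.06, 228.5) -> [ 0.   -0.    0.14] turn -0.0 dist 0.14
```

Emit:
{"name": "arm_command", "arguments": {"series": [[0.028,-0.042,0.008,-0.03],[0.055,-0.085,0.016,-0.06],[0.083,-0.13,0.024,-0.1],[0.11,-0.172,0.032,-0.13],[0.135,-0.212,0.04,-0.157]]}}

```text
time: 8.85
ee_pos: [0.5484, -0.3656, 0.2012]
tcp_rot: [-180.0, 0.0, -131.2]
wrist_force: [0.6, 0.8, -0.2]
opening: 0.0419
grasp_force: 0.0
```

Emit:
{"name": "arm_command", "arguments": {"series": [[0.002,-0.004,0,0],[0.003,-0.006,0.02,0],[0.003,-0.006,0.04,0],[0.003,-0.006,0.06,0],[0.003,-0.006,0.07,0]]}}

```text
time: 9.35
ee_pos: [0.5504, -0.3694, 0.1295]
tcp_rot: [179.9, 0.0, -131.2]
wrist_force: [0.7, 0.3, 0.5]
opening: 0.0421
grasp_force: 0.0
```

```bash
python3 - <<'E'
from h import *
c=cam('scene','s2.png');i=c['color'][120:280,130:330];cv2.imwrite('pics/s2c.png',cv2.resize(i,None,fx=3.5,fy=3.5))
plan((.549,-.378,.06,228.5))
E
```

```text
(0.549, -0.378, 0.06, 228.5) -> [ 0.0071 -0.0048  0.0685] turn 0.0044 dist 0.069
```

View pics/s2c.png

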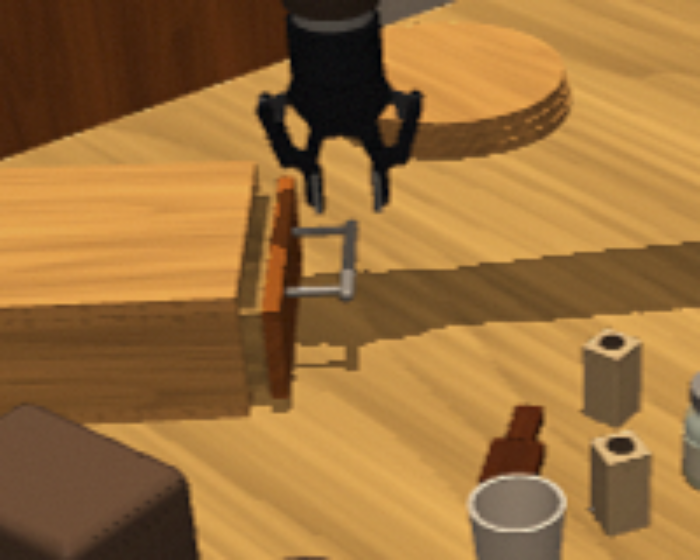

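The fingers at (317,190) and (378,190) straddle the bar line at x≈350. Descending and gripping.

Emit:
{"name": "arm_command", "arguments": {"series": [[0.003,0,0.015,0],[0.006,0,0.03,0],[0.006,0,0.045,0],[0.006,0,0.06,0],[0.006,0,0.068,0]]}}

```text
time: 9.9
ee_pos: [0.5455, -0.3757, 0.0608]
tcp_rot: [179.9, -0.0, -131.4]
wrist_force: [0.5, -0.7, -0.4]
opening: 0.0414
grasp_force: 0.0
```

Emit:
{"name": "arm_command", "arguments": {"series": [[0,0,0,0],[0,0,0,0],[0,0,0,0],[0,0,0,0],[0,0,0,0]], "hand": 0.0, "grip_force": 25}}

```text
time: 10.4
ee_pos: [0.5464, -0.3762, 0.0635]
tcp_rot: [-180.0, 0.0, -131.3]
wrist_force: [0.3, -1.5, -1.7]
opening: 0.0106
grasp_force: 24.6
```

Emit:
{"name": "arm_command", "arguments": {"series": [[0,0.008,0,0],[0,0.02,0,0],[0,0.035,0,0],[0,0.05,0,0],[0,0.065,0,0]]}}

```text
time: 10.9
ee_pos: [0.4957, -0.334, 0.0634]
tcp_rot: [-179.9, -0.2, -131.4]
wrist_force: [-4.8, -8.5, 0.2]
opening: 0.0109
grasp_force: 25.0
```

Emit:
{"name": "arm_command", "arguments": {"series": [[0,0.015,0,0],[0,0.03,0,0],[0,0.045,0,0],[0,0.06,0,0],[0,0.07,0,0]]}}

```text
time: 11.4
ee_pos: [0.4417, -0.2888, 0.0634]
tcp_rot: [-180.0, -0.4, -131.5]
wrist_force: [-11.7, -17.8, 0.1]
opening: 0.0111
grasp_force: 25.2
```

Emit:
{"name": "arm_command", "arguments": {"series": [[0,0.006,0,0],[0,0.012,0,0],[0,0.018,0,0],[0,0.022,0,0],[0,0.025,0,0]]}}

```text
time: 11.9
ee_pos: [0.423, -0.2731, 0.0634]
tcp_rot: [-179.9, -0.5, -131.5]
wrist_force: [-14.9, -21.0, 0.7]
opening: 0.0108
grasp_force: 25.3
```

Emit:
{"name": "arm_command", "arguments": {"series": [[0.001,0,0,0],[0.002,0,0,0],[0.003,0.004,0,0],[0.0035,0.008,0,0],[0.004,0.012,0,0]]}}

```text
time: 12.4
ee_pos: [0.4167, -0.2681, 0.0636]
tcp_rot: [-179.5, -0.0, -131.4]
wrist_force: [27.8, -26.4, -23.5]
opening: 0.0107
grasp_force: 25.4
```

Emit:
{"name": "arm_command", "arguments": {"series": [[0,0.003,0,0],[0,0.006,0,0],[0.001,0.009,0,0],[0.001,0.011,0,0],[0.001,0.013,0,0]]}}

```text
time: 12.9
ee_pos: [0.4161, -0.2676, 0.0641]
tcp_rot: [-178.1, 0.0, -131.4]
wrist_force: [80.0, -67.2, -65.0]
opening: 0.0115
grasp_force: 49.8
```

The drawer hit its stop and the force is too high, so I'm backing off at once.

Emit:
{"name": "arm_command", "arguments": {"series": [[0,-0.014,0,0],[0,-0.016,0,0],[0,-0.017,0,0],[0,-0.017,0,0],[0,-0.017,0,0]]}}

```text
time: 13.4
ee_pos: [0.4174, -0.2687, 0.0644]
tcp_rot: [-179.8, 0.1, -131.3]
wrist_force: [2.5, -0.0, 5.5]
opening: 0.0108
grasp_force: 29.7
```

Emit:
{"name": "arm_command", "arguments": {"series": [[0,0,0,0],[0,0,0,0],[0,0,0,0],[0,0,0,0],[0,0,0,0]], "hand": 0.042}}

```text
time: 13.9
ee_pos: [0.4166, -0.2688, 0.0629]
tcp_rot: [180.0, -0.0, -131.4]
wrist_force: [-0.7, -0.4, 0.1]
opening: 0.0424
grasp_force: 0.0
```

Emit:
{"name": "arm_command", "arguments": {"series": [[0,0,-0.03,0],[0,0,-0.06,0],[0,0,-0.1,0],[0,0,-0.14,0],[0,0,-0.18,0]]}}

```text
time: 14.4
ee_pos: [0.4165, -0.2687, 0.2446]
tcp_rot: [180.0, 0.0, -131.3]
wrist_force: [1.0, -0.4, -0.1]
opening: 0.0422
grasp_force: 0.0
```

```bash
python3 - <<'E'
from h import *
np.set_printoptions(precision=4,suppress=True)
c=cam('top','t3.png');s=cam('scene')
for t,z in {'post1':.035,'paddle1':.008,'drawer_handle':.078}.items():
    for n,k in (('top',c),('scene',s)):
        for r in bot.mark_of(n,t): print(t,n,np.array(r['location']).round(1),round(r['confidence'],2),at(k,r['location'],z))
i=c['color'];out=np.zeros((600,800,3),np.uint8)
out[:,:]=cv2.resize(i[165:315,285:485],(800,600),interpolation=cv2.INTER_CUBIC);cv2.imwrite('pics/t3c.png',out)
E
```

```text
post1 top [380.3 278.2] 0.81 [ 0.4732 -0.1308  0.035 ]
post1 top [339.3 238.8] 0.66 [ 0.5713 -0.0256  0.035 ]
post1 top [298.1 291.3] 0.55 [0.4354 0.0754 0.035 ]
post1 scene [308.7 254.9] 0.88 [ 0.554  -0.0312  0.035 ]
post1 scene [370.  254.4] 0.8 [0.4337 0.0834 0.035 ]
post1 scene [303.8 231.4] 0.72 [ 0.4834 -0.1221  0.035 ]
paddle1 top [383.5 241.2] 0.56 [ 0.5719 -0.1412  0.008 ]
paddle1 scene [278.5 249.4] 0.6 [ 0.5699 -0.1354  0.008 ]
paddle1 scene [307.9 252.7] 0.29 [ 0.522  -0.0664  0.008 ]
drawer_handle top [439.5 298.7] 0.92 [ 0.4226 -0.2712  0.078 ]
drawer_handle scene [285.7 189.1] 0.56 [ 0.4044 -0.2823  0.078 ]
drawer_handle scene [441.3 320.4] 0.25 [0.5596 0.3911 0.078 ]
```

View pics/t3c.png

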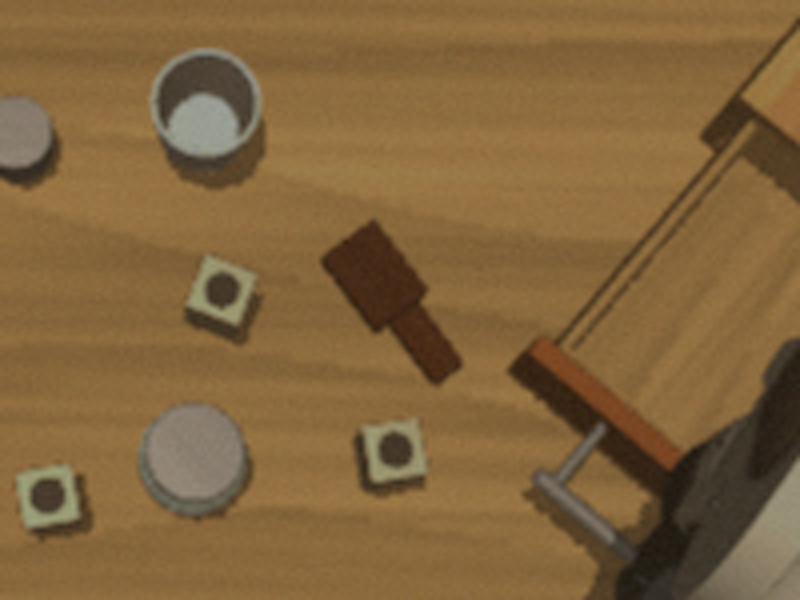

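Crop readings: the paddle hasn't moved (blade end (372.1,225.4), handle end (397.4,258.3)), and the drawer is open. The post holes are at crop (222,291), (395,450) and (48,496).

```bash
python3 - <<'E'
from h import *
np.set_printoptions(precision=4,suppress=True)
c=cam('top')
f=lambda u,v,z:at(c,(285+u/4,165+v/4),z)
for n,h,e0,e1 in (('A',(48,496),(17,473),(73,465)),('B',(395,450),(362,427),(415,420)),('C',(222,291),(210,257),(258,273))):
    d=f(*e1,.07)-f(*e0,.07); print(n,f(*h,.07),np.linalg.norm(d),np.degrees(np.arctan2(d[1],d[0]))%90)
for u,v in ((205,100),(195,447),(20,132)): print(f(u,v,.085))
a,b=f(348.5,241.5,.016),f(449.5,373,.016);d=a-b;t=np.degrees(np.arctan2(d[1],d[0]));print((a+b)/2,t)
g=(a+b)/2+.010*d/np.linalg.norm(d);print(g)
# drawer corner, post distances
plan((g[0],g[1],.15,t+180),(g[0],g[1],.004,t+180))
E
```

```text
A [0.4386 0.0771 0.07  ] 0.034731384422917115 9.476276367990508
B [ 0.4719 -0.1357  0.07  ] 0.033092193914564354 8.868918124028127
C [ 0.5685 -0.0274  0.07  ] 0.03154550934276845 72.65363685666146
[ 0.6866 -0.0141  0.085 ]
[ 0.4695 -0.0121  0.085 ]
[0.6634 0.1007 0.085 ]
[ 0.5694 -0.1434  0.016 ] 37.92978826486904
[ 0.5773 -0.1372  0.016 ]
(np.float64(0.5772544620003014), np.float64(-0.13724644164899177), 0.15, np.float64(217.92978826486905)) -> [-0.2049 -0.034   0.0918] turn 0.1872 dist 0.227
(np.float64(0.5772544620003014), np.float64(-0.13724644164899177), 0.004, np.float64(217.92978826486905)) -> [-0.    -0.     0.146] turn -0.0 dist 0.146
```

Emit:
{"name": "arm_command", "arguments": {"series": [[-0.04,-0.007,0.018,0.04],[-0.08,-0.014,0.036,0.08],[-0.12,-0.02,0.054,0.12],[-0.165,-0.027,0.073,0.15],[-0.205,-0.034,0.092,0.187]], "hand": 0.07}}

```text
time: 15.35
ee_pos: [0.5786, -0.1358, 0.1495]
tcp_rot: [180.0, -0.0, -142.1]
wrist_force: [1.1, -1.4, -0.2]
opening: 0.0703
grasp_force: 0.0
```

Emit:
{"name": "arm_command", "arguments": {"series": [[0,0,0.03,0],[0,0,0.06,0],[0,0,0.09,0],[0,0,0.12,0],[0,0,0.13,0]]}}

```text
time: 15.85
ee_pos: [0.5753, -0.1368, 0.0169]
tcp_rot: [179.7, -0.2, -142.1]
wrist_force: [0.1, -0.2, 0.2]
opening: 0.0696
grasp_force: 0.0
```

```bash
python3 - <<'E'
from h import *
plan((.5773,-.1372,.004,217.9))
E
```

```text
(0.5773, -0.1372, 0.004, 217.9) -> [-0.0013 -0.0015  0.0129] turn 0.0008 dist 0.013
```

Emit:
{"name": "arm_command", "arguments": {"series": [[0,0,0.005,0],[0,0,0.01,0],[0,0,0.014,0],[0,0,0.014,0],[0,0,0.014,0]]}}

```text
time: 16.35
ee_pos: [0.5781, -0.1375, 0.0078]
tcp_rot: [-180.0, 0.0, -142.1]
wrist_force: [0.5, 0.3, -0.3]
opening: 0.0696
grasp_force: 0.0
```

Emit:
{"name": "arm_command", "arguments": {"series": [[0,0,0,0],[0,0,0,0],[0,0,0,0],[0,0,0,0],[0,0,0,0]], "hand": 0.0, "grip_force": 40}}

```text
time: 16.85
ee_pos: [0.5781, -0.1375, 0.0078]
tcp_rot: [-180.0, 0.0, -142.1]
wrist_force: [-0.2, 0.4, 6.0]
opening: 0.0426
grasp_force: 41.2
```

Emit:
{"name": "arm_command", "arguments": {"series": [[0,0,-0.01,0],[0,0,-0.03,0],[0,0,-0.06,0],[0,0,-0.1,0],[0,0,-0.14,0]]}}

```text
time: 17.35
ee_pos: [0.5771, -0.1373, 0.1485]
tcp_rot: [180.0, -0.0, -142.1]
wrist_force: [0.9, -1.5, -0.7]
opening: 0.0425
grasp_force: 40.8
```

```bash
python3 - <<'E'
from h import *
o=bot.get_obs();print(o['q'],o['grasp_force'],o['opening'])
# drawer: long axis of paddle along drawer y (50.2deg) -> gripper yaw 230.2 ; fingers along drawer x
ux=np.array([.768,-.640]);uy=-np.array([-.640,-.768]);h=np.array([.4166,-.268])
for x in (.14,.15,.16): print(x,h+x*ux)
p=h+.15*ux-uy*.01
plan((p[0],p[1],.15,230.2),(p[0],p[1],.04,230.2))
E
```

```text
[-1.33787878e+01  1.00880638e+01  6.56850522e+00  8.65345590e+01
  8.28767505e-05 -5.13193830e+01] 40.77150285243988 0.042499463534883035
0.14 [ 0.52412 -0.3576 ]
0.15 [ 0.5318 -0.364 ]
0.16 [ 0.53948 -0.3704 ]
(np.float64(0.5254000000000001), np.float64(-0.37168), 0.15, 230.2) -> [ 0.1849 -0.1531 -0.0015] turn -0.214 dist 0.24
(np.float64(0.5254000000000001), np.float64(-0.37168), 0.04, 230.2) -> [ 0.   -0.    0.11] turn -0.0 dist 0.11
```

```bash
python3 - <<'E'
from h import *
plan((.5382,-.3563,.15,230.2),(.5382,-.3563,.035,230.2))
E
```

```text
(0.5382, -0.3563, 0.15, 230.2) -> [ 0.1654 -0.1488 -0.0015] turn -0.214 dist 0.222
(0.5382, -0.3563, 0.035, 230.2) -> [ 0.    -0.     0.115] turn -0.0 dist 0.115
```

Emit:
{"name": "arm_command", "arguments": {"series": [[0.02,-0.018,0,-0.03],[0.05,-0.045,0,-0.07],[0.08,-0.072,0,-0.1],[0.11,-0.099,0,-0.14],[0.14,-0.126,0,-0.18]]}}

```text
time: 17.85
ee_pos: [0.5442, -0.3242, 0.1474]
tcp_rot: [180.0, -0.0, -131.6]
wrist_force: [1.8, -0.1, -0.5]
opening: 0.0426
grasp_force: 40.8
```

```bash
python3 - <<'E'
from h import *
plan((.5382,-.3563,.15,230.2),(.5382,-.3563,.035,230.2))
E
```

```text
(0.5382, -0.3563, 0.15, 230.2) -> [ 0.0279 -0.0169 -0.0026] turn -0.0321 dist 0.033
(0.5382, -0.3563, 0.035, 230.2) -> [ 0.    -0.     0.115] turn -0.0 dist 0.115
```

Emit:
{"name": "arm_command", "arguments": {"series": [[0.012,-0.008,0,-0.02],[0.024,-0.016,0,-0.032],[0.026,-0.018,0.02,-0.032],[0.026,-0.018,0.045,-0.032],[0.026,-0.018,0.065,-0.032]]}}

```text
time: 18.35
ee_pos: [0.5404, -0.3543, 0.081]
tcp_rot: [180.0, -0.0, -129.9]
wrist_force: [-0.4, -0.3, -1.1]
opening: 0.0425
grasp_force: 40.8
```

Emit:
{"name": "arm_command", "arguments": {"series": [[0,0,0.015,0],[0,0,0.03,0],[0,0,0.04,0],[0,0,0.046,0],[0,0,0.046,0]]}}

```text
time: 18.85
ee_pos: [0.5406, -0.354, 0.0355]
tcp_rot: [180.0, -0.0, -129.9]
wrist_force: [-0.4, 0.3, -0.6]
opening: 0.0423
grasp_force: 40.8
```

Emit:
{"name": "arm_command", "arguments": {"series": [[0,0,0,0],[0,0,0,0],[0,0,0,0],[0,0,0,0],[0,0,0,0]], "hand": 0.062}}

```text
time: 19.35
ee_pos: [0.541, -0.3543, 0.0363]
tcp_rot: [-180.0, 0.0, -129.9]
wrist_force: [-0.7, -0.7, 0.6]
opening: 0.0618
grasp_force: 0.0
```

Emit:
{"name": "arm_command", "arguments": {"series": [[0,0,-0.03,0],[0,0,-0.06,0],[0,0,-0.09,0],[0,0,-0.13,0],[0,0,-0.17,0]]}}

```text
time: 19.85
ee_pos: [0.5405, -0.354, 0.2074]
tcp_rot: [180.0, -0.0, -129.9]
wrist_force: [1.7, -0.6, -0.8]
opening: 0.062
grasp_force: 0.0
```

```bash
python3 - <<'E'
from h import *
np.set_printoptions(precision=4,suppress=True)
c=cam('top','t4.png')
for r in bot.mark_of('top','post1'): print(np.array(r['location']).round(1),round(r['confidence'],2),at(c,r['location'],.035))
plan((.472,-.132,.13,189),(.472,-.132,.027,189))
cv2.imwrite('pics/t4c.png',cv2.resize(c['color'][165:315,285:585],(800,400),interpolation=cv2.INTER_CUBIC))
E
```

```text
[297.4 291.3] 0.77 [0.4354 0.0772 0.035 ]
[381.8 278.2] 0.63 [ 0.4733 -0.1346  0.035 ]
[337.7 240.5] 0.56 [ 0.5668 -0.0216  0.035 ]
(0.472, -0.132, 0.13, 189) -> [-0.1261  0.197   0.0827] turn 0.7171 dist 0.248
(0.472, -0.132, 0.027, 189) -> [ 0.    -0.     0.103] turn -0.0 dist 0.103
```

View pics/t4c.png

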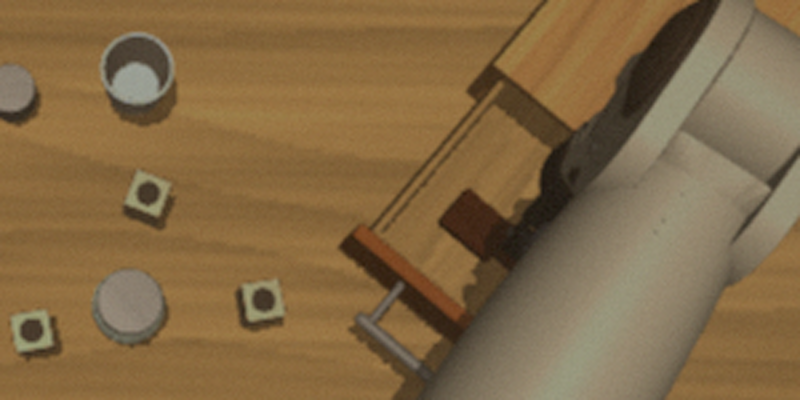

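The paddle lies in the drawer (crop 475,220) and the posts haven't moved. Moving to post B.

Emit:
{"name": "arm_command", "arguments": {"series": [[-0.025,0.038,0.005,0.145],[-0.05,0.078,0.015,0.29],[-0.075,0.118,0.03,0.43],[-0.1,0.158,0.055,0.575],[-0.126,0.197,0.08,0.717]], "hand": 0.06}}

```text
time: 20.45
ee_pos: [0.4714, -0.1352, 0.1283]
tcp_rot: [-180.0, 0.1, -171.4]
wrist_force: [1.2, 0.4, 0.2]
opening: 0.0597
grasp_force: 0.0
```

```bash
python3 - <<'E'
from h import *
plan((.472,-.133,.027,189))
E
```

```text
(0.472, -0.133, 0.027, 189) -> [-0.0009  0.0021  0.1013] turn -0.0061 dist 0.101
```

Emit:
{"name": "arm_command", "arguments": {"series": [[0,0,0.025,0],[0,0,0.05,0],[0,0,0.075,0],[0,0,0.1,0],[0,0,0.101,0]]}}

```text
time: 20.95
ee_pos: [0.4701, -0.136, 0.0249]
tcp_rot: [179.9, -0.3, -171.0]
wrist_force: [0.4, 0.7, -0.0]
opening: 0.0601
grasp_force: 0.0
```

Emit:
{"name": "arm_command", "arguments": {"series": [[0,0,0,0],[0,0,0,0],[0,0,0,0],[0,0,0,0],[0,0,0,0]], "hand": 0.0, "grip_force": 50}}

```text
time: 21.45
ee_pos: [0.4731, -0.137, 0.0295]
tcp_rot: [-179.9, 0.1, -171.0]
wrist_force: [0.1, 1.7, 5.5]
opening: 0.0358
grasp_force: 50.8
```

Emit:
{"name": "arm_command", "arguments": {"series": [[0,0,-0.02,0],[0,0,-0.06,0],[0,0,-0.1,0],[0,0,-0.14,0],[0,0,-0.18,0]]}}

```text
time: 21.95
ee_pos: [0.4719, -0.1367, 0.2099]
tcp_rot: [-180.0, 0.0, -171.0]
wrist_force: [0.1, -0.1, -2.2]
opening: 0.0353
grasp_force: 50.3
```

```bash
python3 - <<'E'
from h import *
ex=np.array([.899,.438]);u=np.array([-.438,.899]);b=np.array([.486,.347])
P=[b+i*ex-.04*u for i in(-.07,0,.07)];print(np.round(P,4))
p=P[2]; plan((.51,.08,.2,197),(p[0],p[1],.2,206),(p[0],p[1],.042,206))
E
```

```text
[[0.4406 0.2804]
 [0.5035 0.311 ]
 [0.5664 0.3417]]
(0.51, 0.08, 0.2, 197) -> [-0.0715  0.208   0.0099] turn -0.1396 dist 0.22
(np.float64(0.56645), np.float64(0.3417), 0.2, 206) -> [-0.1305  0.2338  0.    ] turn -0.1571 dist 0.268
(np.float64(0.56645), np.float64(0.3417), 0.042, 206) -> [-0.    -0.     0.158] turn -0.0 dist 0.158
```

Emit:
{"name": "arm_command", "arguments": {"series": [[-0.012,0.035,0,-0.025],[-0.027,0.078,0,-0.055],[-0.042,0.121,0,-0.085],[-0.057,0.165,0.005,-0.11],[-0.071,0.208,0.01,-0.14]]}}

```text
time: 22.45
ee_pos: [0.5099, 0.0817, 0.1983]
tcp_rot: [-180.0, 0.0, -162.9]
wrist_force: [1.5, -0.2, -2.1]
opening: 0.0356
grasp_force: 50.7
```

Emit:
{"name": "arm_command", "arguments": {"series": [[-0.024,0.042,0,-0.03],[-0.048,0.085,0,-0.06],[-0.072,0.128,0,-0.09],[-0.096,0.17,0,-0.12],[-0.118,0.21,0,-0.157]]}}

```text
time: 22.95
ee_pos: [0.5612, 0.3174, 0.198]
tcp_rot: [-180.0, 0.0, -153.9]
wrist_force: [0.7, -0.1, -1.6]
opening: 0.0358
grasp_force: 50.6
```

```bash
python3 - <<'E'
from h import *
plan((.5664,.3417,.2,206),(.5664,.3417,.042,206))
E
```

```text
(0.5664, 0.3417, 0.2, 206) -> [-0.0154  0.0195 -0.002 ] turn 0.002 dist 0.025
(0.5664, 0.3417, 0.042, 206) -> [-0.    -0.     0.158] turn -0.0 dist 0.158
```

Emit:
{"name": "arm_command", "arguments": {"series": [[-0.008,0.01,0,0],[-0.015,0.019,0.02,0],[-0.015,0.019,0.05,0],[-0.015,0.019,0.08,0],[-0.015,0.019,0.105,0]]}}

```text
time: 23.45
ee_pos: [0.5659, 0.3384, 0.0913]
tcp_rot: [-180.0, -0.1, -154.0]
wrist_force: [0.3, -0.0, -1.9]
opening: 0.0359
grasp_force: 50.7
```

Emit:
{"name": "arm_command", "arguments": {"series": [[0,0,0.015,0],[0,0,0.03,0],[0,0,0.043,0],[0,0,0.049,0],[0,0,0.05,0]]}}

```text
time: 23.95
ee_pos: [0.5662, 0.3387, 0.0427]
tcp_rot: [-180.0, -0.0, -154.0]
wrist_force: [-0.4, 0.3, -2.6]
opening: 0.0355
grasp_force: 50.7
```

Emit:
{"name": "arm_command", "arguments": {"series": [[0,0,0,0],[0,0,0,0],[0,0,0,0],[0,0,0,0],[0,0,0,0]], "hand": 0.06}}

```text
time: 24.45
ee_pos: [0.5664, 0.339, 0.0434]
tcp_rot: [180.0, 0.0, -154.0]
wrist_force: [0.2, -0.2, -0.0]
opening: 0.06
grasp_force: 0.0
```

Emit:
{"name": "arm_command", "arguments": {"series": [[0,0,-0.03,0],[0,0,-0.06,0],[0,0,-0.09,0],[0,0,-0.13,0],[0,0,-0.16,0]]}}

```text
time: 24.95
ee_pos: [0.5663, 0.3389, 0.2058]
tcp_rot: [180.0, 0.1, -154.0]
wrist_force: [0.5, -0.1, 0.2]
opening: 0.06
grasp_force: 0.0
```

```bash
python3 - <<'E'
from h import *
np.set_printoptions(precision=4,suppress=True)
c=cam('top','t5.png')
for r in bot.mark_of('top','post1'): print(np.array(r['location']).round(1),round(r['confidence'],2),at(c,r['location'],.035))
plan((.56,.13,.2,185),(.568,-.026,.16,162.7),(.568,-.026,.027,162.7))
E
```

```text
[299.2 289.8] 0.8 [0.4393 0.0728 0.035 ]
[197.5 237. ] 0.72 [0.5673 0.3355 0.035 ]
[340.9 238.5] 0.67 [ 0.5721 -0.0296  0.035 ]
(0.56, 0.13, 0.2, 185) -> [ 0.0986 -0.1851  0.0086] turn 0.367 dist 0.21
(0.568, -0.026, 0.16, 162.7) -> [ 0.0056 -0.1561  0.04  ] turn 0.3892 dist 0.161
(0.568, -0.026, 0.027, 162.7) -> [ 0.    -0.     0.133] turn -0.0 dist 0.133
```

Emit:
{"name": "arm_command", "arguments": {"series": [[0.02,-0.037,0,0.075],[0.04,-0.074,0,0.15],[0.06,-0.111,0,0.22],[0.08,-0.148,0,0.29],[0.098,-0.185,0.005,0.367]]}}

```text
time: 25.55
ee_pos: [0.559, 0.1281, 0.1981]
tcp_rot: [180.0, 0.0, -175.2]
wrist_force: [0.4, -0.7, -0.7]
opening: 0.0595
grasp_force: 0.0
```

Emit:
{"name": "arm_command", "arguments": {"series": [[0.001,-0.032,0.008,0.08],[0.002,-0.064,0.016,0.16],[0.003,-0.096,0.024,0.24],[0.005,-0.128,0.032,0.32],[0.006,-0.156,0.04,0.389]]}}

```text
time: 26.05
ee_pos: [0.5666, -0.0278, 0.1572]
tcp_rot: [-180.0, -0.0, 162.5]
wrist_force: [-0.5, 0.2, 0.3]
opening: 0.0598
grasp_force: 0.0
```

```bash
python3 - <<'E'
from h import *
plan((.569,-.027,.027,162.7))
E
```

```text
(0.569, -0.027, 0.027, 162.7) -> [-0.0021  0.0015  0.1302] turn -0.0035 dist 0.13
```

Emit:
{"name": "arm_command", "arguments": {"series": [[-0.002,0.001,0.03,0],[-0.002,0.001,0.06,0],[-0.002,0.001,0.09,0],[-0.002,0.001,0.12,0],[-0.002,0.001,0.13,0]]}}

```text
time: 26.55
ee_pos: [0.567, -0.0259, 0.0243]
tcp_rot: [-179.9, -0.3, 162.7]
wrist_force: [0.2, -0.5, -0.6]
opening: 0.0599
grasp_force: 0.0
```

Emit:
{"name": "arm_command", "arguments": {"series": [[0,0,0,0],[0,0,0,0],[0,0,0,0],[0,0,0,0],[0,0,0,0]], "hand": 0.0, "grip_force": 50}}

```text
time: 27.05
ee_pos: [0.5696, -0.0259, 0.0289]
tcp_rot: [180.0, 0.1, 162.7]
wrist_force: [0.5, 0.9, -0.3]
opening: 0.0359
grasp_force: 50.2
```

Emit:
{"name": "arm_command", "arguments": {"series": [[0,0,-0.02,0],[0,0,-0.06,0],[0,0,-0.1,0],[0,0,-0.14,0],[0,0,-0.175,0]]}}

```text
time: 27.55
ee_pos: [0.5692, -0.0259, 0.2057]
tcp_rot: [180.0, 0.1, 162.7]
wrist_force: [1.5, 0.3, -0.9]
opening: 0.0354
grasp_force: 50.2
```

```bash
python3 - <<'E'
from h import *
plan((.55,.13,.2,185),(.5035,.311,.2,206),(.5035,.311,.042,206))
E
```

```text
(0.55, 0.13, 0.2, 185) -> [0.0647 0.1432 0.0057] turn -0.3891 dist 0.157
(0.5035, 0.311, 0.2, 206) -> [0.0305 0.1844 0.    ] turn -0.3665 dist 0.187
(0.5035, 0.311, 0.042, 206) -> [-0.    -0.     0.158] turn -0.0 dist 0.158
```

Emit:
{"name": "arm_command", "arguments": {"series": [[0.012,0.026,0,-0.075],[0.025,0.055,0,-0.15],[0.038,0.085,0,-0.23],[0.052,0.115,0,-0.31],[0.065,0.143,0,-0.389]]}}

```text
time: 28.05
ee_pos: [0.5493, 0.1313, 0.2035]
tcp_rot: [180.0, 0.0, -174.8]
wrist_force: [1.0, 0.4, -1.2]
opening: 0.0358
grasp_force: 50.3
```

Emit:
{"name": "arm_command", "arguments": {"series": [[0.006,0.037,0,-0.075],[0.012,0.074,0,-0.15],[0.018,0.111,0,-0.22],[0.024,0.148,0,-0.3],[0.03,0.184,0,-0.366]]}}

```text
time: 28.55
ee_pos: [0.5031, 0.3121, 0.2035]
tcp_rot: [180.0, 0.0, -153.8]
wrist_force: [0.2, 0.2, -2.2]
opening: 0.0361
grasp_force: 50.3
```

```bash
python3 - <<'E'
from h import *
plan((.5035,.311,.2,206),(.5035,.311,.042,206))
E
```

```text
(0.5035, 0.311, 0.2, 206) -> [ 0.0001 -0.0012  0.0035] turn 0.0027 dist 0.004
(0.5035, 0.311, 0.042, 206) -> [-0.    -0.     0.158] turn -0.0 dist 0.158
```

Emit:
{"name": "arm_command", "arguments": {"series": [[0,0,0.02,0],[0,0,0.05,0],[0,0,0.08,0],[0,0,0.11,0],[0,0,0.125,0]]}}

```text
time: 29.05
ee_pos: [0.5027, 0.3101, 0.0756]
tcp_rot: [-180.0, -0.2, -154.0]
wrist_force: [-1.1, 0.1, -1.1]
opening: 0.0359
grasp_force: 50.3
```

Emit:
{"name": "arm_command", "arguments": {"series": [[0,0,0.01,0],[0,0,0.02,0],[0,0,0.03,0],[0,0,0.035,0],[0,0,0.035,0]]}}

```text
time: 29.55
ee_pos: [0.5036, 0.3105, 0.0427]
tcp_rot: [-180.0, -0.0, -154.0]
wrist_force: [-0.7, -0.3, -1.8]
opening: 0.0357
grasp_force: 50.3
```

Emit:
{"name": "arm_command", "arguments": {"series": [[0,0,0,0],[0,0,0,0],[0,0,0,0],[0,0,0,0],[0,0,0,0]], "hand": 0.056}}

```text
time: 30.05
ee_pos: [0.5038, 0.3107, 0.0433]
tcp_rot: [180.0, 0.0, -154.0]
wrist_force: [0.3, 0.3, 0.3]
opening: 0.056
grasp_force: 0.0
```

Emit:
{"name": "arm_command", "arguments": {"series": [[0,0,-0.03,0],[0,0,-0.06,0],[0,0,-0.09,0],[0,0,-0.13,0],[0,0,-0.16,0]]}}

```text
time: 30.55
ee_pos: [0.5038, 0.3107, 0.2056]
tcp_rot: [180.0, 0.1, -154.0]
wrist_force: [0.4, 1.1, -0.4]
opening: 0.0559
grasp_force: 0.0
```

```bash
python3 - <<'E'
from h import *
np.set_printoptions(precision=4,suppress=True)
c=cam('top','t6.png');s=cam('scene')
for n,k in (('top',c),('scene',s)):
  for r in bot.mark_of(n,'post1'): print(np.array(r['location']).round(1),round(r['confidence'],2),at(k,r['location'],.035))
plan((.438,.076,.16,189.5),(.438,.076,.027,189.5))
E
```

```text
[298.1 289.6] 0.7 [0.4397 0.0756 0.035 ]
[136.6 286.8] 0.66 [0.4373 0.4808 0.035 ]
[201.9 260.1] 0.64 [0.5085 0.321  0.035 ]
[195.6 236.5] 0.4 [0.5685 0.3404 0.035 ]
[369.7 251.5] 0.81 [0.4239 0.0741 0.035 ]
[504.8 303.5] 0.69 [0.3549 0.4443 0.035 ]
[418.6 319.7] 0.57 [0.5518 0.33   0.035 ]
[424.6 295.4] 0.54 [0.4694 0.2886 0.035 ]
(0.438, 0.076, 0.16, 189.5) -> [ 0.1622 -0.1822  0.0436] turn 0.2874 dist 0.248
(0.438, 0.076, 0.027, 189.5) -> [ 0.    -0.     0.133] turn -0.0 dist 0.133
```

Emit:
{"name": "arm_command", "arguments": {"series": [[0.032,-0.036,0,0.06],[0.064,-0.072,0,0.12],[0.097,-0.108,0.01,0.18],[0.13,-0.145,0.02,0.24],[0.162,-0.182,0.04,0.287]]}}

```text
time: 31.25
ee_pos: [0.4375, 0.0775, 0.1633]
tcp_rot: [-180.0, -0.0, -170.6]
wrist_force: [0.9, 0.4, 0.1]
opening: 0.0561
grasp_force: 0.0
```

```bash
python3 - <<'E'
from h import *
plan((.438,.076,.028,189.5))
E
```

```text
(0.438, 0.076, 0.028, 189.5) -> [-0.0003 -0.0015  0.1353] turn -0.0016 dist 0.135
```

Emit:
{"name": "arm_command", "arguments": {"series": [[0,0,0.03,0],[0,0,0.06,0],[0,0,0.09,0],[0,0,0.12,0],[0,0,0.135,0]]}}

```text
time: 31.75
ee_pos: [0.4361, 0.0786, 0.0252]
tcp_rot: [-180.0, -0.3, -170.5]
wrist_force: [-0.4, 0.9, -1.0]
opening: 0.0559
grasp_force: 0.0
```

Emit:
{"name": "arm_command", "arguments": {"series": [[0,0,0,0],[0,0,0,0],[0,0,0,0],[0,0,0,0],[0,0,0,0]], "hand": 0.0, "grip_force": 50}}

```text
time: 32.25
ee_pos: [0.4389, 0.0792, 0.03]
tcp_rot: [180.0, 0.1, -170.5]
wrist_force: [-0.1, -0.0, -2.3]
opening: 0.0355
grasp_force: 51.0
```

Emit:
{"name": "arm_command", "arguments": {"series": [[0,0,-0.02,0],[0,0,-0.06,0],[0,0,-0.1,0],[0,0,-0.14,0],[0,0,-0.175,0]]}}

```text
time: 32.75
ee_pos: [0.4386, 0.0791, 0.2069]
tcp_rot: [180.0, 0.1, -170.5]
wrist_force: [0.3, 0.4, -1.5]
opening: 0.0356
grasp_force: 51.0
```

```bash
python3 - <<'E'
from h import *
plan((.4406,.2804,.2,206),(.4406,.2804,.042,206))
E
```

```text
(0.4406, 0.2804, 0.2, 206) -> [-0.0353  0.1982  0.0069] turn -0.2875 dist 0.201
(0.4406, 0.2804, 0.042, 206) -> [-0.    -0.     0.158] turn -0.0 dist 0.158
```

Emit:
{"name": "arm_command", "arguments": {"series": [[-0.006,0.035,0,-0.06],[-0.013,0.075,0,-0.12],[-0.02,0.115,0,-0.18],[-0.028,0.157,0,-0.24],[-0.035,0.198,0,-0.287]]}}

```text
time: 33.25
ee_pos: [0.4402, 0.282, 0.2048]
tcp_rot: [180.0, 0.1, -153.9]
wrist_force: [0.8, 0.1, -1.1]
opening: 0.0359
grasp_force: 51.0
```

Emit:
{"name": "arm_command", "arguments": {"series": [[0,0,0,0],[0,0,0.02,0],[0,0,0.05,0],[0,0,0.08,0],[0,0,0.11,0]]}}

```text
time: 33.75
ee_pos: [0.4404, 0.2798, 0.0936]
tcp_rot: [-180.0, 0.0, -154.1]
wrist_force: [0.3, -0.3, -2.9]
opening: 0.0358
grasp_force: 51.0
```

Emit:
{"name": "arm_command", "arguments": {"series": [[0,0,0.018,0],[0,0,0.034,0],[0,0,0.046,0],[0,0,0.053,0],[0,0,0.053,0]]}}

```text
time: 34.25
ee_pos: [0.4401, 0.2798, 0.0408]
tcp_rot: [-180.0, -0.1, -154.0]
wrist_force: [0.6, -0.2, -2.0]
opening: 0.0358
grasp_force: 51.0
```

Emit:
{"name": "arm_command", "arguments": {"series": [[0,0,0,0],[0,0,0,0],[0,0,0,0],[0,0,0,0],[0,0,0,0]], "hand": 0.056}}

```text
time: 34.75
ee_pos: [0.4405, 0.2803, 0.0417]
tcp_rot: [180.0, 0.0, -154.0]
wrist_force: [0.3, -0.0, 0.5]
opening: 0.0558
grasp_force: 0.0
```

Emit:
{"name": "arm_command", "arguments": {"series": [[0,0,-0.03,0],[0,0,-0.06,0],[0,0,-0.09,0],[0,0,-0.13,0],[0,0,-0.16,0]]}}

```text
time: 35.25
ee_pos: [0.4404, 0.2802, 0.2038]
tcp_rot: [180.0, 0.1, -154.0]
wrist_force: [0.8, -0.4, -0.4]
opening: 0.056
grasp_force: 0.0
```

```bash
python3 - <<'E'
from h import *
# drawer push: closed fingers pushing on the front face or bar; approach point outside handle
ux=np.array([.768,-.640]);h=np.array([.4166,-.268])
for d in (-.06,-.02,.17): print(h+d*ux)
p=h-.06*ux
plan((.45,.05,.24,212),(.42,-.12,.24,222),(p[0],p[1],.2,230.2),(p[0],p[1],.062,230.2))
E
```

```text
[ 0.37052 -0.2296 ]
[ 0.40124 -0.2552 ]
[ 0.54716 -0.3768 ]
(0.45, 0.05, 0.24, 212) -> [ 0.0922 -0.2112 -0.0362] turn -0.1053 dist 0.233
(0.42, -0.12, 0.24, 222) -> [ 0.1155 -0.1283 -0.    ] turn -0.1745 dist 0.173
(np.float64(0.37052), np.float64(-0.22960000000000003), 0.2, 230.2) -> [ 0.1101 -0.0483  0.04  ] turn -0.1431 dist 0.127
(np.float64(0.37052), np.float64(-0.22960000000000003), 0.062, 230.2) -> [ 0.    -0.     0.138] turn -0.0 dist 0.138
```

Emit:
{"name": "arm_command", "arguments": {"series": [[0.018,-0.042,-0.036,-0.02],[0.036,-0.085,-0.036,-0.04],[0.054,-0.128,-0.036,-0.06],[0.072,-0.17,-0.036,-0.08],[0.09,-0.208,-0.036,-0.105]], "hand": 0.0}}

```text
time: 35.75
ee_pos: [0.4503, 0.0519, 0.2377]
tcp_rot: [-180.0, 0.0, -148.0]
wrist_force: [0.3, -0.4, 0.4]
opening: -0.0003
grasp_force: 0.0
```

Emit:
{"name": "arm_command", "arguments": {"series": [[0.023,-0.026,0,-0.035],[0.046,-0.052,0,-0.07],[0.069,-0.078,0,-0.105],[0.092,-0.104,0,-0.14],[0.115,-0.128,0,-0.175]]}}

```text
time: 36.25
ee_pos: [0.4203, -0.1171, 0.2376]
tcp_rot: [-180.0, 0.0, -137.9]
wrist_force: [-0.1, -0.6, -0.1]
opening: -0.0003
grasp_force: 0.0
```

Emit:
{"name": "arm_command", "arguments": {"series": [[0.025,-0.01,0.005,-0.03],[0.05,-0.02,0.01,-0.06],[0.08,-0.035,0.02,-0.1],[0.11,-0.048,0.03,-0.143],[0.11,-0.048,0.04,-0.143]]}}

```text
time: 36.75
ee_pos: [0.3699, -0.2274, 0.1971]
tcp_rot: [-180.0, -0.0, -129.9]
wrist_force: [0.6, 0.2, 1.1]
opening: -0.0001
grasp_force: 0.0
```

```bash
python3 - <<'E'
from h import *
np.set_printoptions(precision=4,suppress=True)
plan((.3705,-.2296,.062,230.2))
c=cam('scene','s7.png')
cv2.imwrite('pics/s7c.png',cv2.resize(c['color'][120:380,150:550],(800,520),interpolation=cv2.INTER_CUBIC))
E
```

```text
(0.3705, -0.2296, 0.062, 230.2) -> [ 0.0013 -0.0019  0.1351] turn -0.002 dist 0.135
```

View pics/s7c.png

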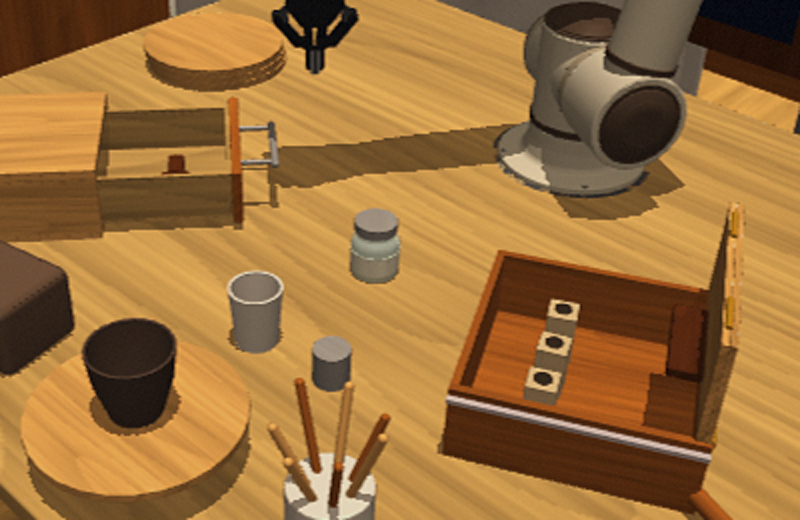

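All three posts stand in the bin (543–563, 310–383), the cover is folded (735,330), and the paddle is in the drawer (175,165). Now I'll push the drawer home.

Emit:
{"name": "arm_command", "arguments": {"series": [[0,0,0.03,0],[0,0,0.06,0],[0,0,0.09,0],[0,0,0.12,0],[0,0,0.132,0]]}}

```text
time: 37.3
ee_pos: [0.3704, -0.2235, 0.063]
tcp_rot: [179.8, -0.0, -129.8]
wrist_force: [-0.9, 1.0, -0.0]
opening: -0.0
grasp_force: 0.0
```

Emit:
{"name": "arm_command", "arguments": {"series": [[0,-0.01,0,0],[0,-0.022,0,0],[0,-0.034,0,0],[0,-0.044,0,0],[0,-0.054,0,0]]}}

```text
time: 37.8
ee_pos: [0.4136, -0.2603, 0.066]
tcp_rot: [-180.0, 0.0, -129.8]
wrist_force: [-2.2, 1.2, 1.5]
opening: 0.0001
grasp_force: 0.9
```

Emit:
{"name": "arm_command", "arguments": {"series": [[0,-0.014,0,0],[0,-0.028,0,0],[0,-0.042,0,0],[0,-0.056,0,0],[0,-0.07,0,0]]}}

```text
time: 38.3
ee_pos: [0.4671, -0.3051, 0.0655]
tcp_rot: [180.0, 0.0, -129.8]
wrist_force: [-0.8, 1.9, 3.0]
opening: 0.0003
grasp_force: 1.1
```

Emit:
{"name": "arm_command", "arguments": {"series": [[0,-0.014,0,0],[0,-0.028,0,0],[0,-0.042,0,0],[0,-0.056,0,0],[0,-0.068,0,0]]}}

```text
time: 38.8
ee_pos: [0.5194, -0.3487, 0.0653]
tcp_rot: [180.0, -0.0, -129.8]
wrist_force: [-1.4, 1.4, 2.3]
opening: -0.0002
grasp_force: 1.0
```

Emit:
{"name": "arm_command", "arguments": {"series": [[0,-0.006,0,0],[0,-0.012,0,0],[0,-0.016,0,0],[0,-0.02,0,0],[0,-0.023,0,0]]}}

```text
time: 39.3
ee_pos: [0.5363, -0.3627, 0.0652]
tcp_rot: [180.0, -0.0, -129.8]
wrist_force: [-1.2, 0.2, -0.5]
opening: -0.0
grasp_force: 0.8
```

Emit:
{"name": "arm_command", "arguments": {"series": [[0,-0.001,0,0],[0,-0.002,0,0],[0,-0.003,0,0],[0,-0.004,0,0],[0,-0.005,0,0]]}}

```text
time: 39.8
ee_pos: [0.5402, -0.3658, 0.0654]
tcp_rot: [-180.0, 0.0, -129.8]
wrist_force: [-0.9, 0.9, -1.7]
opening: 0.0
grasp_force: 0.8
```

Emit:
{"name": "arm_command", "arguments": {"series": [[0,-0.001,0,0],[0,-0.002,0,0],[0,-0.003,0,0],[0,-0.004,0,0],[0,-0.004,0,0]]}}

```text
time: 40.3
ee_pos: [0.5434, -0.3685, 0.0654]
tcp_rot: [-180.0, 0.0, -129.8]
wrist_force: [-1.1, 0.9, -0.8]
opening: -0.0004
grasp_force: 0.3
```

Emit:
{"name": "arm_command", "arguments": {"series": [[0,-0.001,0,0],[0,-0.002,0,0],[0,-0.003,0,0],[0,-0.003,0,0],[0,-0.003,0,0]]}}

```text
time: 40.8
ee_pos: [0.5457, -0.3704, 0.0655]
tcp_rot: [-180.0, 0.0, -129.8]
wrist_force: [0.1, 0.2, 0.1]
opening: 0.0001
grasp_force: 0.2
```

Emit:
{"name": "arm_command", "arguments": {"series": [[0,-0.001,0,0],[0,-0.002,0,0],[0,-0.003,0,0],[0,-0.003,0,0],[0,-0.003,0,0]]}}

```text
time: 41.3
ee_pos: [0.548, -0.3724, 0.0655]
tcp_rot: [-180.0, 0.0, -129.8]
wrist_force: [-0.5, 0.3, 0.7]
opening: 0.0002
grasp_force: 0.2
```

Emit:
{"name": "arm_command", "arguments": {"series": [[0,-0.001,0,0],[0,-0.002,0,0],[0,-0.002,0,0],[0,-0.002,0,0],[0,-0.002,0,0]]}}

```text
time: 41.8
ee_pos: [0.5495, -0.3736, 0.0654]
tcp_rot: [-180.0, 0.0, -129.8]
wrist_force: [0.1, 0.3, 0.0]
opening: 0.0002
grasp_force: 0.1
```

Emit:
{"name": "arm_command", "arguments": {"series": [[0,-0.001,0,0],[0,-0.002,0,0],[0,-0.003,0,0],[0,-0.003,0,0],[0,-0.003,0,0]]}}

```text
time: 42.3
ee_pos: [0.5507, -0.3745, 0.0653]
tcp_rot: [179.8, -0.0, -129.8]
wrist_force: [-6.9, 5.4, 3.9]
opening: 0.0001
grasp_force: 4.6
```

```bash
python3 - <<'E'
from h import *
c=cam('scene','s8.png')
cv2.imwrite('pics/s8c.png',cv2.resize(c['color'][140:260,90:290],(800,480),interpolation=cv2.INTER_CUBIC))
E
```

```text
(no output)
```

View pics/s8c.png

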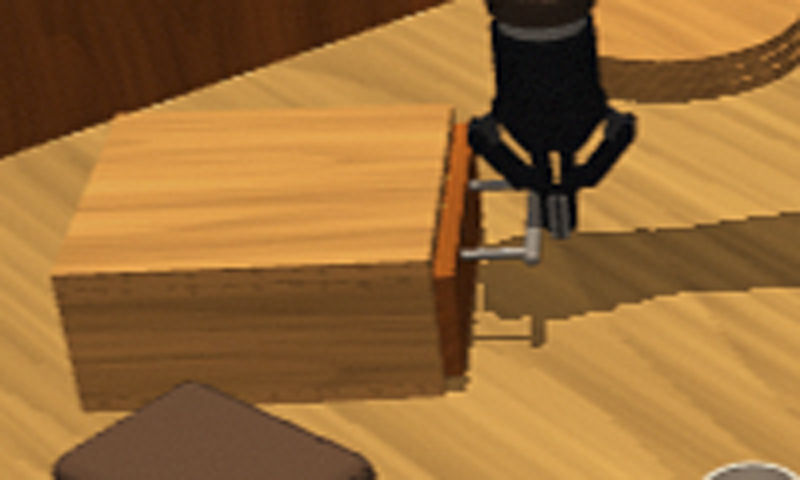

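The drawer front is flush with the cabinet (crop 450,200) and the force has risen, so it is home. One gentle press more, then I'll withdraw.

Emit:
{"name": "arm_command", "arguments": {"series": [[0,-0.001,0,0],[0,-0.001,0,0],[0,0,0,0],[0,0.01,0,0],[0,0.04,0,0]]}}

```text
time: 42.85
ee_pos: [0.5217, -0.3505, 0.0649]
tcp_rot: [-179.9, -0.0, -129.8]
wrist_force: [-0.7, 0.1, 0.0]
opening: 0.0001
grasp_force: 0.0
```

Emit:
{"name": "arm_command", "arguments": {"series": [[0,0.02,-0.02,0],[0,0.04,-0.06,0],[0,0.05,-0.1,0],[0,0.05,-0.14,0],[0,0.05,-0.17,0]]}}

```text
time: 43.35
ee_pos: [0.4827, -0.3179, 0.2387]
tcp_rot: [-179.8, 0.0, -129.8]
wrist_force: [0.9, -0.4, -0.4]
opening: 0.0
grasp_force: 0.0
```

```bash
python3 - <<'E'
from h import *
c=cam('scene','s9.png')
cv2.imwrite('pics/s9c.png',cv2.resize(c['color'][140:400,90:530],(800,473),interpolation=cv2.INTER_CUBIC))
E
```

```text
(no output)
```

View pics/s9c.png

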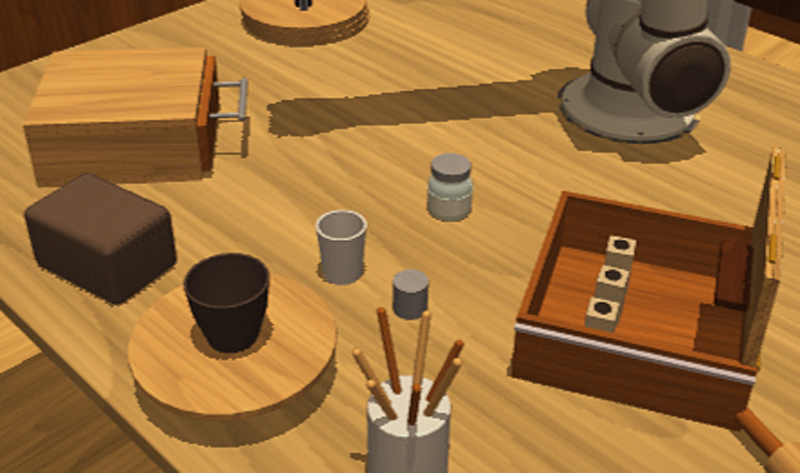

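The drawer is closed (210,115), the posts are in the bin (600–620, 240–320), the cover is folded, and the cup, jar and weight are standing. Handing in.

```bash
python3 -c "
from workcell import bot
print(bot.job_done())"
```

```text
the job is handed in; nothing more can be done
None
```

I handed the job in finished: three posts in the bin, the one paddle in the closed drawer, the cover folded, and the cup, jar and weight left standing; but pulling the drawer against its stop briefly read about 123 N at the wrist, over the 120 N limit, so it may be judged a failure.

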